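# Fit a new bayonet bulb in the bench lamp and keep hold of it

### The job

The green bench lamp is still switched on, so first press the push switch on its base right down to its stop, and let it come up again. Then take the new white bulb out of its glass jar, push its bayonet cap down into the lamp's holder against the spring, give it a quarter turn clockwise (seen from above) and let the pins spring up into their locking notches. Finish still gripping the bulb there, upright and locked home, so that I can switch on and check it; do not knock the jar over or shift the other things on the bench.

Things in the scene. Friction and masses are not known exactly. Their poses are not given: they have to be found in the camera images.
- lamp: Bench lamp screwed to the bench, shade taken off: green base plate 220 x 120 x 20 mm, brass stem, upright bayonet holder (39 mm across outside, 47 mm at its shade ring), mouth 135 mm above the bench. Origin on the bench, on the holder's axis; z up; -x points along the base to the push switch, 120 mm away. The plate spans x -165 to +55 mm, y -60 to +60 mm.
- lamp_mouth (a point): Centre of the holder's open mouth, at the height of its brass rim, axes as the lamp's. Bore 24.8 mm. Two entry slots 8 to 9 mm wide cut the rim at +x and -x. Counter-clockwise the slots are closed; clockwise (seen from above) they lead under the rim to a stop a little past a quarter turn.
- lamp_notch (a point): Seat of a locked pin: the pin's centre when it is up in one of the two locking notches in the underside of the rim, a quarter turn from the slots, at -y (this one) and +y of the lamp; 6 mm below the rim, 13.5 mm off the axis. To pass under the rim to it, a pin's centre must be at least 9 mm below the rim (push to 11 or 12 mm; at most 14).
- lamp_contacts (a joint): Sprung contacts inside the holder: 0 at rest (10 mm below the rim), value in m pressed down, at most 0.014. The cap's end meets them just as the pins' centres pass the rim. Spring 900 N/m: about 10 N while turning, 5 N when locked (value about 0.006). It springs up when let go.
- lamp_switch (a joint): Push switch on the lamp's base: steel button 30 mm across, travel straight down in m, 0 up, 0.008 at its stop; needs 2 N to start and 7 N at the stop; springs back up when let go.
- lamp_switch_top (a point): Centre of the top face of the switch's button, 44 mm above the bench when up, 36 mm when fully down; black collar 46 mm across around it, 32 mm high.
- bulb: New bulb, about 60 g: white tubular LED lamp standing cap down in the jar; lifts straight out. Origin at the centre of the cap's lower end, z up along the bulb, x along its pins (a half turn makes no difference). Metal cap 22 mm across, 30 mm long, lower edge bevelled; then a white cone to a round body 40 mm across from 45 to 105 mm; domed top at 115 mm.
- bulb_pin (a point): Centre line of the bulb's +x pin, 10 mm above the cap's lower end and 13.5 mm off the axis; a like pin at -x. Pins 4 mm thick, 30.4 mm over both ends. Hidden in the jar: a dark bar printed on the very top of the bulb and two grey ribs on the cone lie in line with them.
- bulb_grip (a point): Point on the bulb's axis near the middle of the round white body, 72 mm above the cap's lower end: where to grip it (40 mm across, any yaw).
- jar: Loose clear glass jar 43 mm across, 60 mm high, mouth 35 mm, about 180 g; the bulb's cone rests on its rim, cap hanging inside, the cap's lower end about 20 mm above the bench. Origin under its centre.
- file_jar: Bystander: like glass jar full of needle files with coloured handles, 43 mm across, 125 mm high; origin under its centre. It and the bulb's jar may have changed places.
- scrap_tray: Bystander: aluminium tray 170 x 120 x 28 mm with the old amber bulb and scraps; origin under its centre.
- shade: Bystander: the lamp's green metal shade, standing on its wide rim, 152 mm across, 104 mm high; origin at the centre of that rim.
- hammer: Bystander: hammer 240 mm long lying on the bench, along its x.
- pliers: Bystander: red-handled pliers 150 mm long lying on the bench, along its x; origin under the rivet.
- flux_bottle: Bystander: blue bottle 48 mm across, 116 mm high; origin under its centre.
- solder_block: Bystander: soldering block 100 x 160 x 44 mm; origin under its centre.
Mind the look-alikes: they are no part of the job. What is shaped like the bulb but turquoise or yellow is not meant.

How it is judged:
On the way, in this order (a step that is already met when the one before it is completed fails the run):
1. the lamp's push switch is pressed right down to its stop (value of joint lamp_switch above 0.0068 m), for 0.1 s.
2. the switch is let up again (value of joint lamp_switch below 0.0015 m), for 0.1 s.
3. the bulb is lifted clear of its jar in the fingers (height (world z) of bulb above 0.065 m and contact force between the fingers and bulb above 1 N), for 0.2 s.
4. the cap is pushed down the holder against the spring, pins in line with the entry slots (value of joint lamp_contacts above 0.006 m and angle between the x axis of bulb and the x axis of lamp, either way round below 0.35 rad and horizontal distance between bulb and lamp_mouth below 0.005 m), for 0.05 s.
5. the bulb is turned a quarter turn and its pins have risen into the locking notches (angle between the x axis of bulb and the y axis of lamp, either way round below 0.22 rad and z of bulb in the frame of lamp_mouth between -0.018 and -0.014 m and horizontal distance between bulb and lamp_mouth below 0.004 m and angle between bulb's own z axis and vertical below 0.12 rad and value of joint lamp_contacts above 0.004 m and contact force between the fingers and bulb above 3 N), for 0.2 s.
At the end, for the whole second after the job is handed in: Fingers grip the bulb (over 3 N); pins a quarter turn from the slots (within 0.22 rad) and up in the notches (cap end 14 to 18 mm below the rim); bulb within 4 mm of the holder axis, upright within 0.12 rad, still; contacts pressed in 4 mm or more; switch up (all of step 5 and linear speed of bulb below 0.02 m/s and value of joint lamp_switch below 0.0015 m); the arm keeps its last pose, push and grip.
It fails at once if the switch is pressed again once the bulb is out of its jar (that would switch the lamp on) (value of joint lamp_switch above 0.004 m and height (world z) of bulb above 0.065 m).
It fails at once if the jar is tipped over or pushed more than 6 cm away (angle between jar's own z axis and vertical above 0.6 rad or distance of jar from where it was at the start of the episode above 0.06 m).
It fails at once if another thing on the bench is shifted by more than 3 cm or tipped (distance of any of file_jar, scrap_tray, shade, hammer, pliers, flux_bottle, solder_block from where it was at the start of the episode above 0.03 m or angle between any of file_jar, shade, flux_bottle's own z axis and vertical above 0.5 rad).
It also fails if it takes over 67 s, if anything falls off the work surface, if the arm or the gripper's body presses on something with over 40 N, if the wrist force passes 120 N, or if a joint passes its speed limit or range.

### The arm

A 7-joint arm with a two-finger parallel gripper is mounted at the origin on the work surface. World frame = base frame: x ahead of the robot, y to its left, z up, the work surface at z = 0. Lengths are in m, angles in rad, forces in N, time in s.
With the tool pointing down it reaches from about 0.425 to 0.825 m from the base axis. Payload 3.6 kg.
Tool frame: the origin (TCP) lies midway between the tips of the shut fingers; the grasp point (between the pads) lies 19 mm behind it; z points along the fingers, y is the line along which they close (so a half turn about z gives the same grasp; the last joint's range is limited). The gripper opens to 85 mm and grips with 20 to 120 N. Pads are 22 mm wide; open, the fingers measure 114 mm over their backs; the gripper's body (76 mm by 85 mm) begins 54 mm behind the grasp point. The pads swing forward as they close: fully open they stand 13 mm farther back than shut.
Start: joints at [-1.353, 0.615, -0.013, 1.423, 0.008, 1.103, -0.04], TCP at [0.157, 0.631, 0.231] pointing down, gripper open.
Joint ranges: [-3.12, 3.12], [-0.3, 2.06], [-1.34, 1.32], [0.26, 2.42], [-1.36, 4.5], [0.01, 1.98], [-2.84, 2.84]. Speed limits (rad/s): [2.79, 2.79, 3.14, 3.14, 3.14, 3.14, 3.14].

### API

Orientations are given as a rotation vector (axis times angle).
In Python, from workcell import move_pose, line_to, move_j, command_gripper, pause, inverse_kinematics, camera, camera_params, IKError, job_done, masks_of, mark_of, get_clock, get_joints, get_dq, get_joint_efforts, get_tcp_pos, get_orientation, get_wrist_force, get_moment, get_grip_width, get_grasp_force gives the robot as it stands. Calls block until the motion is done:
- move_pose(position, orientation): joint-space move of the TCP to a pose.
- line_to(position, orientation=None, speed=0.15, max_force=None): straight line of the TCP; orientation=None keeps the orientation; speed is the mean speed in m/s. With max_force (N) it stops when the force on the tool has changed by that much, and returns True; else False.
- move_j(angles): joint-space move.
- command_gripper(opening, grip_force=None): finger opening in m; grip_force is the grip in N (None keeps the last); returns when the fingers have stopped.
- pause(seconds).
- inverse_kinematics(position, orientation): joint angles nearest the present ones, or None.
- camera(name): name is "side" or "top"; returns (picture, depth): 420x560x3 uint8, red, green, blue; 420x560 float32, m along the optical axis (not along the pixel's ray), 0 where there is no reading.
- camera_params(name): a dict with "fx", "fy", "cx", "cy" (pixels), "R" (3x3) and "t" (3): a world point X has camera coordinates R X + t. Camera axes: x right, y down, z forward; pixel columns grow to the right and rows downward; lengths in m; the calibration is good to about 2 mm. A picture is of the moment at which its call begins. camera_params takes no time and is no camera call.
A pose or a line that the arm cannot do raises IKError and nothing moves.
- job_done(): hands the job in; it is judged then, once.
Trained networks look in the newest picture that a camera, given by its name, has taken for a name from the list of things; names that differ only in an ending like _2 or _b are one class to them, and where a whole thing is asked for, a point or a joint stands for the part that bears it (a point fixed in the world has none). Each returns a list of dicts, best first, with "conf" (0 to 1); they miss things now and then, are a little off and sometimes report something else, mostly with a low value. They report only what shows in the picture. A call takes as long as a camera call. They do not tell look-alikes from the thing itself.
- masks_of(camera, label): "pixels" (420x560 bool, what is visible of it) and "at" ([row, column] in pixels, amid what is visible of it).
- mark_of(camera, label): "at" ([row, column] in pixels: a listed point, or the origin of a listed thing).
Readings, each from a call of its own:
- get_clock(): time.
- get_joints(): joint angles.
- get_dq(): joint speeds.
- get_joint_efforts(): joint torques, N m.
- get_tcp_pos(): TCP position.
- get_orientation(): TCP orientation.
- get_wrist_force(): force on the tool from outside, world axes, zero at the start.
- get_moment(): the same for the moment, N m.
- get_grip_width(): finger opening in m.
- get_grasp_force(): force on a finger pad.
Only numpy, scipy, OpenCV 4.12 (cv2) and the standard library are available. Lean on these libraries where they do the work, as an engineer would, in place of code of your own. Each camera call takes 0.05 s, during which the arm holds its last target. There are 200 camera calls.

## Working session

There is one attempt and no reset: what is moved stays moved. The work goes in short steps, each a Python script; the robot and the scene stay as the last script left them, time stands still between calls to the robot, and variables do not carry over. Pictures are saved under pics/ and viewed, at most 10 in all, crops included, and the job is handed in when it is done.

```bash
ls; mkdir -p pics; cat > h.py <<'E'
import numpy as np, cv2
from workcell import *
def save(n,f):
    p,d=camera(n); cv2.imwrite(f,p[:,:,::-1]); np.savez('%s.npz'%n,p=p,d=d); return p,d
def world(n,uv,z=None,depth=None):
    c=camera_params(n); R=np.array(c['R']);t=np.array(c['t'])
    r=np.array([(uv[0]-c['cx'])/c['fx'],(uv[1]-c['cy'])/c['fy'],1.])
    o=-R.T@t; r=R.T@r
    s=depth if depth is not None else (z-o[2])/r[2]
    return o+s*r
def cloud(n,d,m):
    v,u=np.nonzero(m&(d>0)); c=camera_params(n); z=d[v,u]
    P=np.stack([(u-c['cx'])/c['fx']*z,(v-c['cy'])/c['fy']*z,z],1)
    return (P-np.array(c['t']))@np.array(c['R'])
def tri(uvs):
    A=[];b=[]
    for n,(u,v) in uvs.items():
        c=camera_params(n);R=np.array(c['R']);t=np.array(c['t'])
        for k,x in ((0,(u-c['cx'])/c['fx']),(1,(v-c['cy'])/c['fy'])):
            A.append(R[k]-x*R[2]); b.append(x*t[2]-t[k])
    s=np.linalg.lstsq(np.array(A),np.array(b),rcond=None); return s[0],s[1]
E
python3 - <<'E'
from h import *
for n in('side','top'):
    p,d=save(n,'pics/%s0.png'%n); c=camera_params(n); print(n,c['fx'],c['cx'],c['cy'],-np.array(c['R']).T@c['t'])
    for l in('lamp_mouth','lamp_switch_top','bulb','bulb_grip','jar','file_jar','lamp','lamp_notch','bulb_pin'):
        print(l,[(np.round(x['at'],1).tolist(),round(x['conf'],2)) for x in mark_of(n,l)][:4])
print(get_clock(),get_tcp_pos(),get_orientation())
E
```

```text
pics
side 535.9730561431519 285.3975994838495 209.84078883938417 [0.41452764 1.33611965 1.20486   ]
lamp_mouth [([162.5, 272.1], 0.91)]
lamp_switch_top [([301.9, 276.6], 0.5), ([177.7, 306.0], 0.44)]
bulb [([327.6, 270.0], 0.8), ([194.2, 274.1], 0.74), ([304.8, 245.4], 0.6)]
bulb_grip [([283.8, 247.8], 0.88), ([278.5, 277.7], 0.84), ([313.0, 268.3], 0.83)]
jar []
file_jar [([267.3, 262.3], 0.71)]
lamp [([195.4, 274.3], 0.95), ([151.5, 294.7], 0.3)]
lamp_notch [([165.1, 271.6], 0.8), ([276.8, 274.6], 0.34)]
bulb_pin [([297.9, 247.9], 0.8), ([328.7, 271.8], 0.65)]
top 454.060203541642 277.89288886658215 211.4676720151691 [0.24036228 0.00700828 1.42767176]
lamp_mouth [([191.5, 351.8], 0.95), ([218.8, 184.1], 0.4)]
lamp_switch_top [([238.6, 356.8], 0.47), ([214.0, 178.8], 0.39)]
bulb [([215.8, 180.1], 0.69), ([213.4, 156.8], 0.62), ([194.2, 184.1], 0.58), ([259.8, 207.3], 0.16)]
bulb_grip [([214.5, 178.0], 0.69), ([184.6, 177.5], 0.51)]
jar [([219.1, 186.4], 0.38)]
file_jar [([203.5, 227.9], 0.73), ([183.0, 154.2], 0.71)]
lamp [([206.7, 338.4], 0.67), ([192.0, 351.8], 0.16)]
lamp_notch [([192.8, 350.1], 0.56)]
bulb_pin [([217.7, 153.1], 0.78), ([185.2, 180.9], 0.76)]
1.0 [0.15685903 0.63075241 0.23130364] [-3.81969718e-01 -3.11823487e+00  7.42308991e-05]
```

View pics/side0.png

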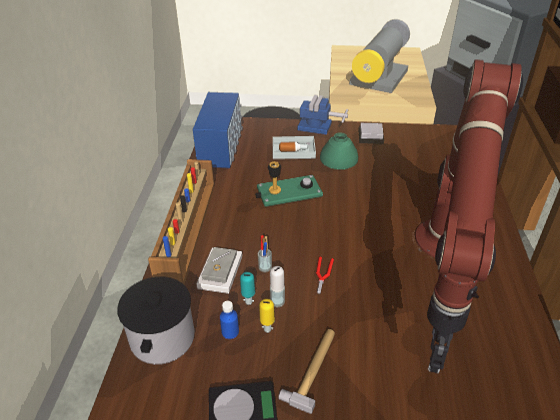

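View pics/top0.png

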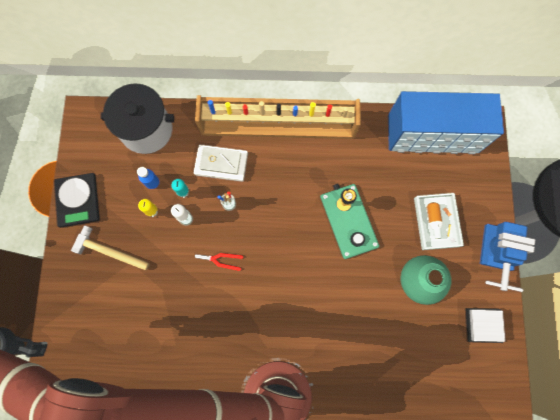

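The side picture shows the white bulb in its jar at about (277,285), between the turquoise (247,285) and yellow (267,312) decoys. The holder is at about (274,165) and the switch at (307,182). In the top picture the white bulb is at about (181,213), the mouth at (349,196) and the switch at (358,239). I'll zoom in next.

```bash
python3 - <<'E'
from h import *
t=np.load('top.npz');s=np.load('side.npz')
def crop(a,r0,r1,c0,c1,k): return cv2.resize(a['p'][r0:r1,c0:c1,::-1],None,fx=k,fy=k,interpolation=cv2.INTER_CUBIC)
a=np.hstack([crop(t,190,240,155,205,7),crop(t,175,255,315,385,5)[:350]])
b=np.hstack([crop(s,255,315,230,300,6),crop(s,150,210,250,320,6)])[:,:]
b=cv2.resize(b,(700,300))
cv2.imwrite('pics/z.png',np.vstack([a,b]))
print(a.shape)
for n,a,r,c in(('top',t,slice(200,228),slice(168,196)),('side',s,slice(262,308),slice(266,290))):
    m=np.zeros((420,560),bool); m[r,c]=1
    P=a['p'].astype(int); m&=(P.min(2)>120)&(np.ptp(P,axis=2)<40)
    C=cloud(n,a['d'],m); C=C[C[:,2]>.06]; print(n,m.sum(),len(C),C.min(0),C.max(0),np.median(C,0), C[C[:,2]>C[:,2].max()-.006].mean(0))
# lamp plate
p=t['p'].astype(int)
m=(p[:,:,1]>p[:,:,0]+20)&(p[:,:,1]>p[:,:,2]+10); m[:,:315]=0;m[:,385:]=0
C=cloud('top',t['d'],m); C=C[(C[:,2]<.03)]; r=cv2.minAreaRect(C[:,:2].astype(np.float32)); print('plate',r,np.median(C[:,2]))
m=np.zeros((420,560),bool); m[:,315:385]=1; C=cloud('top',t['d'],m); 
h=C[(C[:,2]>.12)];print('holder',len(h),h.min(0),h.max(0))
b=C[(C[:,2]>.038)&(C[:,2]<.05)];print('button',len(b),b.mean(0),b.min(0),b.max(0))
E
```

```text
(350, 700, 3)
top 289 223 [0.50797341 0.28714129 0.06040887] [0.54649587 0.3267037  0.14070993] [0.52225716 0.30195627 0.12841949] [0.52747815 0.3049697  0.13686628]
side 515 323 [0.50945592 0.29209709 0.06000857] [0.54923843 0.400333   0.14197742] [0.5277094  0.32137675 0.10794278] [0.52967295 0.30982976 0.13803746]
plate ((0.5333743691444397, -0.21566277742385864), (0.21928592026233673, 0.1262267678976059), 20.50423812866211) 0.02006032457823365
holder 246 [ 0.56120998 -0.22906784  0.12008595] [ 0.89491443 -0.12797058  0.14860992]
button 91 [ 0.52351809 -0.23198149  0.04351047] [ 0.45395576 -0.25017698  0.03814795] [ 0.84319939 -0.18778933  0.04981391]
```

View pics/z.png

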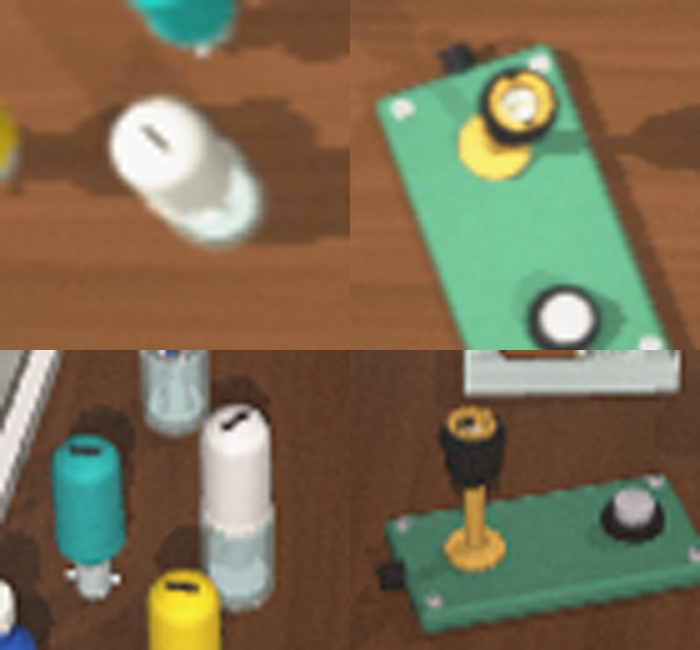

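The zoom shows the white bulb's dark bar at top pixel about (177,209.5) and side pixel about (277,269). The holder's mouth is at top (349,195.5) and side (274,164.5), and the lamp's yaw is about +20°. Next I'll measure these sub-pixel.

```bash
cat > meas.py <<'E'
from h import *
from scipy.optimize import least_squares
t=np.load('top.npz');s=np.load('side.npz'); D={'top':t,'side':s}
# bar on the bulb top: darkness-weighted centroid + axis
cen={};ends={}
for n,(r0,r1,c0,c1) in {'top':(205,214,172,183),'side':(264,275,271,282)}.items():
    g=D[n]['p'][r0:r1,c0:c1].astype(float).mean(2); 
    w=np.clip(np.percentile(g,85)-20-g,0,None)
    ed=g<0
    v,u=np.mgrid[r0:r1,c0:c1]
    # keep the central blob only
    lab=cv2.connectedComponents((w>15).astype(np.uint8))[1]
    l=np.bincount(lab[3:-3,3:-3].ravel(),weights=w[3:-3,3:-3].ravel()); l[0]=0; w=w*(lab==l.argmax())
    cu,cv_=(w*u).sum()/w.sum(),(w*v).sum()/w.sum()
    C=np.cov(np.stack([u.ravel(),v.ravel()]),aweights=w.ravel(),bias=True); e,V=np.linalg.eigh(C); a=V[:,1]*2*np.sqrt(e[1])
    cen[n]=(cu,cv_); 
    p,q=[world(n,(cu+k*a[0],cv_+k*a[1]),z=.135) for k in(1,-1)]; d=p-q
    print(n,'bar',cu,cv_,np.sqrt(e),'yaw deg mod180',np.degrees(np.arctan2(d[1],d[0]))%180, world(n,(cu,cv_),z=.135))
print('bar tri',tri(cen))
def fit(P,r=.02):
    f=lambda x:np.hypot(P[:,0]-x[0],P[:,1]-x[1])-r
    R=least_squares(f,P[:,:2].mean(0),loss='soft_l1',f_scale=.001); return R.x,np.median(abs(f(R.x)))
for n,r,c in(('top',slice(200,228),slice(168,196)),('side',slice(262,300),slice(266,290))):
    a=D[n]; m=np.zeros((420,560),bool); m[r,c]=1
    C=cloud(n,a['d'],m); C=C[(C[:,2]>.07)&(C[:,2]<.12)&(np.hypot(C[:,0]-.528,C[:,1]-.306)<.03)]; print(n,'cyl',len(C),fit(C))
# lamp: plate mask at z=.02 -> rectified ; button; mouth
H={}
btn={}
for n in D:
    p=D[n]['p'].astype(int); m=np.zeros((420,560),bool)
    m[(slice(225,252),slice(345,372)) if n=='top' else (slice(172,192),slice(298,316))]=1
    m&=(p.min(2)>(140 if n=='top' else 110))&(np.ptp(p,axis=2)<35)
    k,lab,st,ce=cv2.connectedComponentsWithStats(m.astype(np.uint8)); i=1+st[1:,4].argmax(); btn[n]=tuple(ce[i]); print(n,'button',ce[i],st[i],world(n,ce[i],z=.044))
print('btn tri',tri(btn))
for n in D:
    p=D[n]['p'].astype(int); q=p-0
    m=(p[:,:,1]>p[:,:,0]+15)&(p[:,:,1]>p[:,:,2]+5)
    box=(slice(180,262),slice(318,382)) if n=='top' else (slice(172,208),slice(255,324))
    k=np.zeros_like(m);k[box]=1;m&=k
    C=cloud(n,D[n]['d'],m); C=C[abs(C[:,2]-.02)<.008]; print(n,'plate',cv2.minAreaRect(C[:,:2].astype(np.float32)),np.median(C[:,2]))
    # other things
for nm,px in dict(turq=(180,184),yellow=(146,205),file=(226,198),blue=(148,172)).items():
    print(nm,[np.round(world('top',px,z=z)[:2],3) for z in (.1,)])
# mouth: brass pixels of rim
for n,(r0,r1,c0,c1) in {'top':(185,208,337,360),'side':(158,182,266,284)}.items():
    p=D[n]['p'][r0:r1,c0:c1].astype(int); 
    print(n,'\n'.join(' '.join('%3d'%x for x in row) for row in p[:,:,0]))
E
python3 meas.py
```

```text
top bar 176.7262118491921 209.22890484739673 [0.35297925 1.23508181] yaw deg mod180 48.004408871594045 [0.52871238 0.30712853 0.135     ]
side bar 275.7525543211529 266.158434836925 [1.95240292 3.1605309 ] yaw deg mod180 21.48468397059301 [0.53285663 0.29706052 0.135     ]
bar tri (array([0.52952682, 0.30523855, 0.14270272]), array([1.23253865e-05]))
top cyl 65 (array([0.5286077 , 0.30831587]), np.float64(0.00040107342214050837))
side cyl 169 (array([0.52979739, 0.30574711]), np.float64(0.0009787493570472712))
top button [357.62820513 238.19230769] [353 234  10  10  78] [ 0.4715547  -0.23577773  0.044     ]
side button [307.07272727 180.10909091] [303 175  10  10  55] [ 0.470985   -0.23288952  0.044     ]
btn tri (array([ 0.47151181, -0.23612069,  0.04171706]), array([3.54957114e-07]))
top plate ((0.5327870845794678, -0.21308158338069916), (0.21999403834342957, 0.12097997963428497), 20.50423812866211) 0.020126409583117334
side plate ((0.534997820854187, -0.21119284629821777), (0.2193177193403244, 0.12993961572647095), 19.22854232788086) 0.02033804004945271
turq [array([0.615, 0.311])
[... 3243 characters left out ...]
  43  43  47  40  43  46  44  42  42  70  97  94  95
 94  97  93  47  36  40  47  48  42  49  42  47  43  42  73  95  94  97
 96  94  93  69  37  42  40  48  44  44  43  44  39  48  91  95  94  95
 95  96  97  93  54  38  40  43  41  40  40  44  45  67  99  96  94  97
 94  96  97  97  58  50  42  31  41  32  36  47  65  67  96  93  92  99
 98  99 102  98  69  64  61  68  73  83 144  56  65  66  98  93  95  98
 95  97  97  98  89  65  78 160 173 171 169  64  87  83  94  97  97 100
 96  97  95  98  99  86  93 176 197 193 169  80  97  94  94  84  80  89
 98  97  96  93  95  96  97 173 192 191 161  78  85  87  86  76  74  77
 99  95  95  84  81  79  86 172 194 188 156  68  74  78  76  77  76  79
```

```bash
python3 - <<'E'
from h import *
U={'top':(348.8,195.0),'side':(273.9,164.3)}
m,r=tri(U);print('mouth tri',m,r,[world(n,U[n],z=.135) for n in U])
B={'top':(357.6,238.2),'side':(307.0,180.1)}
b,_=tri(B); d=m-b;print(np.hypot(*d[:2]),np.degrees(np.arctan2(d[1],d[0])))
m=np.mean([world(n,U[n],z=.135) for n in U],0); b=np.mean([world(n,B[n],z=.044) for n in B],0);d=m-b;print(np.hypot(*d[:2]),np.degrees(np.arctan2(d[1],d[0])))
from scipy.spatial.transform import Rotation as R
print(R.from_rotvec(get_orientation()).as_matrix().round(3))
# joint-7 for yaw
def ori(yaw): # tool y axis at angle yaw, z down
    y=np.array([np.cos(yaw),np.sin(yaw),0]);z=np.array([0,0,-1.]);return R.from_matrix(np.stack([np.cross(y,z),y,z],1)).as_rotvec()
for nm,P in dict(sw=(.4715,-.2345,.1),bulb=(.529,.307,.073),lamp=(.584,-.194,.2)).items():
    for y in range(-180,180,30):
        q=inverse_kinematics(P,ori(np.radians(y))); print(nm,y,None if q is None else np.round(q,2))
E
```

```text
mouth tri [ 0.58581714 -0.19599977  0.13308555] [1.90014103e-06] [array([ 0.58430328, -0.19558919,  0.135     ]), array([ 0.58648686, -0.19370706,  0.135     ])]
0.12100682614522029 19.326037807961285
0.12070654589764176 19.181612861890176
[[-0.97   0.241 -0.   ]
 [ 0.241  0.97  -0.   ]
 [ 0.    -0.    -1.   ]]
sw -180 [-0.22  0.9   1.13  1.94 -0.99  1.   -1.74]
sw -150 [-0.22  0.9   1.13  1.94 -0.99  1.   -1.22]
sw -120 [-0.22  0.9   1.13  1.94 -0.99  1.   -0.7 ]
sw -90 [ 0.01  0.69  0.65  1.94 -0.62  0.73 -0.54]
sw -60 [ 0.04  0.67  0.6   1.94 -0.57  0.71 -0.06]
sw -30 [ 0.08  0.65  0.52  1.93 -0.5   0.68  0.39]
sw 0 [ 0.08  0.66  0.53  1.93 -0.51  0.68  0.92]
sw 30 [ 0.14  0.64  0.43  1.93 -0.42  0.66  1.35]
sw 60 [ 0.24  0.62  0.27  1.93 -0.27  0.63  1.73]
sw 90 [ 0.32  0.6   0.15  1.93 -0.14  0.62  2.13]
sw 120 [ 0.39  0.6   0.04  1.93 -0.04  0.62  2.55]
sw 150 [ 0.57  0.61 -0.23  1.92  0.22  0.64  2.82]
bulb -180 [-0.29  0.78 -0.45  1.69  0.45  0.78  2.18]
bulb -150 [-0.22  0.81 -0.58  1.69  0.57  0.82  2.6 ]
bulb -120 [-1.13  1.04  1.13  1.72 -1.05  1.12 -1.75]
bulb -90 [-0.92
[... 390 characters left out ...]
  0.72  1.37]
bulb 150 [-0.37  0.76 -0.32  1.69  0.32  0.74  1.77]
lamp -180 [-0.29  0.84  1.13  1.59 -0.8   1.24 -2.15]
lamp -150 [-0.29  0.84  1.13  1.59 -0.8   1.24 -1.63]
lamp -120 [-0.29  0.84  1.13  1.59 -0.8   1.24 -1.1 ]
lamp -90 [-0.29  0.84  1.12  1.59 -0.79  1.23 -0.58]
lamp -60 [-0.27  0.81  1.07  1.59 -0.75  1.2  -0.09]
lamp -30 [-0.24  0.77  0.98  1.59 -0.69  1.16  0.38]
lamp 0 [-0.19  0.73  0.86  1.59 -0.6   1.11  0.82]
lamp 30 [-0.11  0.67  0.68  1.59 -0.47  1.05  1.23]
lamp 60 [ 0.03  0.62  0.43  1.58 -0.29  1.01  1.6 ]
lamp 90 [ 0.11  0.6   0.29  1.58 -0.19  0.99  2.03]
lamp 120 [ 0.17  0.59  0.19  1.58 -0.13  0.98  2.5 ]
lamp 150 [ 0.87  0.84 -1.15  1.55  0.79  1.27  2.22]
```

```bash
cat >> h.py <<'E'
from scipy.spatial.transform import Rotation as Rt
def ori(deg):
    a=np.radians(deg);y=np.array([np.cos(a),np.sin(a),0]);z=np.array([0,0,-1.]);return Rt.from_matrix(np.stack([np.cross(y,z),y,z],1)).as_rotvec()
E
python3 - <<'E'
from h import *
sw=(.4715,-.2345)
command_gripper(0.0)
move_pose((*sw,.22),ori(30))
line_to((*sw,.056))
print(line_to((*sw,.032),speed=.03,max_force=12),get_tcp_pos(),get_wrist_force())
pause(.3); print(get_tcp_pos(),get_wrist_force())
save('top','pics/t1.png')
line_to((*sw,.2)); print(get_wrist_force(),get_clock())
# on to the bulb, open 60 mm
command_gripper(.07)
b=(.529,.307)
move_pose((*b,.24),ori(50)); print(get_tcp_pos(),get_clock())
save('side','pics/s1.png')
E
```

```text
True [ 0.47174862 -0.23451858  0.03620179] [-0.42695417 -0.39021634  6.89589577]
[ 0.4717695  -0.23451718  0.03615042] [-1.20730752  0.72571413  6.65947662]
[-0.38194631 -0.57033352 -0.2035509 ] 8.4833
[0.52976496 0.30493131 0.24021444] 11.1167
```

```bash
python3 - <<'E'
from h import *
b=(.529,.307)
print(get_tcp_pos())
print(line_to((*b,.073),speed=.12,max_force=8),get_tcp_pos(),get_wrist_force())
command_gripper(.03,25); pause(.2)
print(get_tcp_pos(),get_grip_width(),get_grasp_force(),get_wrist_force(),get_moment())
line_to((*b,.12),speed=.06); line_to((*b,.25))
pause(.2);print(get_tcp_pos(),get_grip_width(),get_grasp_force(),get_wrist_force(),get_clock())
p,_=save('side','pics/s2.png'); q,_=save('top','pics/t2.png')
k=cv2.resize
cv2.imwrite('pics/z2.png',np.hstack([k(p[190:330,200:340,::-1],(400,400)),k(q[130:270,100:240,::-1],(400,400))]))
E
```

```text
[0.52977494 0.30499361 0.24021089]
False [0.52960832 0.30720037 0.0738258 ] [-0.30168368 -0.11422494 -0.01780991]
[0.52917566 0.30688504 0.07347109] 0.03970703466855893 24.99561756849289 [-1.2908197  -1.00643607  4.33681754] [-0.19167785  0.26624969 -0.01191225]
[0.52855627 0.30688213 0.24896113] 0.039335600465511225 25.219007581472397 [-0.35099694 -0.11121965 -0.34051956] 15.425
```

View pics/z2.png

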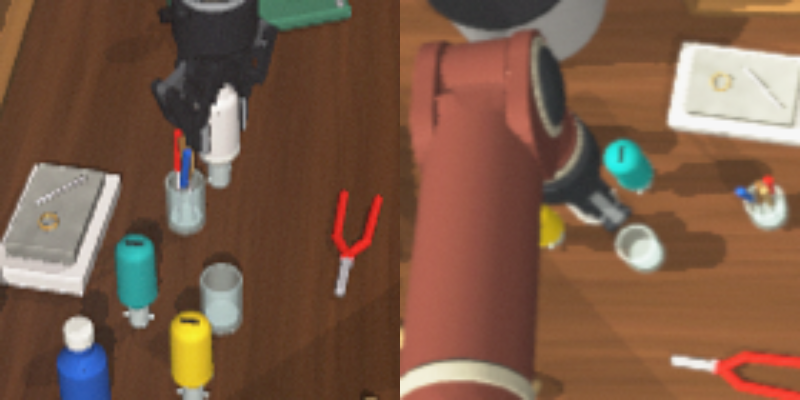

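The bulb is in the fingers and out of the jar, which still stands at about (222,298) in the left half of the crop. Next I'll carry it over the holder and check alignment.

```bash
python3 - <<'E'
from h import *
m=(.5853,-.1950)
move_pose((*m,.27),ori(22.5)); line_to((*m,.2225),speed=.1); pause(.2)
print(get_tcp_pos(),Rt.from_rotvec(get_orientation()).as_matrix().round(3),get_clock(),get_joints())
p,d=save('side','pics/s3.png'); q,e=save('top','pics/t3.png')
k=lambda a:cv2.resize(a[:,:,::-1],(400,560),interpolation=cv2.INTER_CUBIC)
cv2.imwrite('pics/z3.png',np.hstack([k(p[120:204,245:305]),k(q[160:244,310:370])]))
E
```

```text
[ 0.58566708 -0.19535583  0.22337642] [[-0.383  0.924  0.002]
 [ 0.924  0.383 -0.001]
 [-0.001  0.001 -1.   ]] 18.1833 [-0.18337561  0.69758462  0.85186263  1.55333898 -0.55917759  1.14722363
  1.1793762 ]
```

View pics/z3.png

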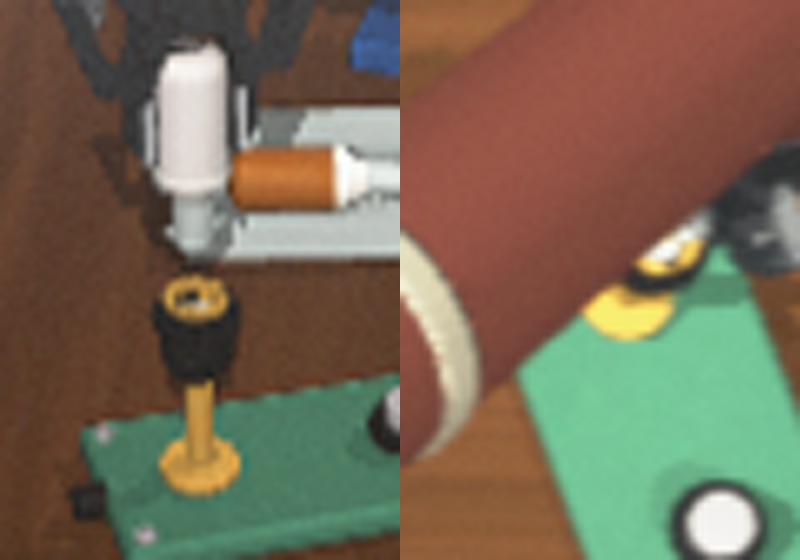

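The side crop shows the bulb's axis (x≈195) over the mouth (x≈196.5), with the cap about 35 crop pixels above the rim. In the top view the arm hides the mouth. I'll compare the two cylinders' axes in the side camera's depth.

```bash
python3 - <<'E'
from h import *
from scipy.optimize import least_squares
def fit(P,r):
    f=lambda x:np.hypot(P[:,0]-x[0],P[:,1]-x[1])-r
    R=least_squares(f,P[:,:2].mean(0)-[0,r/2],loss='soft_l1',f_scale=.001); return len(P),R.x,np.median(abs(f(R.x)))
s=np.load('side.npz');m=np.zeros((420,560),bool); m[120:200,262:286]=1
C=cloud('side',s['d'],m); C=C[np.hypot(C[:,0]-.5855,C[:,1]+.195)<.035]
z=C[:,2]
for lo,hi in((.05,.09),(.09,.105),(.105,.12),(.12,.135),(.17,.18),(.18,.2),(.2,.215),(.215,.23),(.23,.26),(.26,.29)):
    k=C[(z>lo)&(z<hi)]
    if len(k)>6: print(lo,hi,k.min(0).round(4),k.max(0).round(4))
print('body',fit(C[(z>.218)&(z<.262)],.02)); print('body-lo',fit(C[(z>.218)&(z<.24)],.02),'body-hi',fit(C[(z>.24)&(z<.262)],.02))
print('holder',fit(C[(z>.092)&(z<.115)],.0195)); print('cap',fit(C[(z>.172)&(z<.195)],.011))
E
```

```text
0.05 0.09 [ 0.5795 -0.1965  0.0523] [ 0.5936 -0.1822  0.0889]
0.09 0.105 [ 0.5687 -0.1947  0.0914] [ 0.6042 -0.1775  0.1049]
0.105 0.12 [ 0.565  -0.2243  0.1062] [ 0.6071 -0.1723  0.1195]
0.12 0.135 [ 0.5637 -0.2184  0.1207] [ 0.6081 -0.1667  0.1348]
0.17 0.18 [ 0.5777 -0.1871  0.1745] [ 0.5949 -0.1812  0.1799]
0.18 0.2 [ 0.5718 -0.1967  0.1801] [ 0.5985 -0.1814  0.1992]
0.2 0.215 [ 0.5678 -0.1982  0.2016] [ 0.6049 -0.1748  0.2143]
0.215 0.23 [ 0.5611 -0.1991  0.2156] [ 0.6073 -0.1708  0.23  ]
0.23 0.26 [ 0.5539 -0.2087  0.2301] [ 0.6163 -0.1673  0.2595]
0.26 0.29 [ 0.5534 -0.2157  0.2601] [ 0.6197 -0.1678  0.2897]
body (194, array([ 0.58688456, -0.19387092]), np.float64(0.0031266893531993276))
body-lo (84, array([ 0.58716744, -0.19412019]), np.float64(0.0027848987808279223)) body-hi (110, array([ 0.5865493 , -0.19362479]), np.float64(0.003410471144478691))
holder (45, array([ 0.58623793, -0.197174  ]), np.float64(0.0024755818862116884))
cap (35, array([ 0.58530233, -0.19516294]), np.float64(0.00198611525409954))
```

```bash
python3 - <<'E'
from h import *
m=(.5853,-.1950)
print(get_wrist_force(),get_moment())
print(line_to((*m,.182),speed=.03,max_force=5)); print(get_tcp_pos(),get_wrist_force(),get_moment(),get_grip_width(),get_clock())
E
```

```text
[-0.17556865 -0.13182726 -0.31491628] [ 0.02315266  0.0168906  -0.02561058]
False
[ 0.58539866 -0.19509695  0.18221127] [ 0.07857795 -0.40912598 -0.72858392] [ 0.03199416  0.02349471 -0.01550667] 0.039625609580549316 19.7833
```

The cap is about 6 mm into the bore with no side load. Now I'll push against the spring.

```bash
python3 - <<'E'
from h import *
m=(.5853,-.1950)
command_gripper(.03,60)
for z in (.1785,.173,.167):
    r=line_to((*m,z),speed=.03,max_force=14); print(r,get_tcp_pos(),get_wrist_force(),get_moment(),get_grip_width())
    if r: break
p,d=save('side','pics/s4.png'); print(get_clock())
E
```

```text
False [ 0.58526491 -0.19499368  0.17836894] [0.08627743 0.03689796 0.58335655] [-0.04668821 -0.0210319   0.00784485] 0.038829220061551296
False [ 0.58557593 -0.1952784   0.17362253] [-0.61323637 -0.07000783  4.8085711 ] [ 0.15519239  0.1341592  -0.00716775] 0.038770254248629794
False [ 0.58563773 -0.1954      0.16840615] [-0.99663855  1.35996138  9.00653614] [0.33744773 0.35254478 0.01154949] 0.03850660538894898
21.0
```

The spring reads 9 N at about 10 mm depth, so the pins are in the slots. I'll go slightly deeper and turn clockwise in steps.

```bash
python3 - <<'E'
from h import *
m=(.5853,-.1950)
line_to((*m,.1653),speed=.03); pause(.1); print(get_tcp_pos(),get_wrist_force())
for a in np.arange(22.5-10,-68,-10):
    line_to((*m,.1653),ori(a),speed=.05)
    M=Rt.from_rotvec(get_orientation()).as_matrix(); mo=get_moment()
    print(a,np.degrees(np.arctan2(M[1,1],M[0,1])).round(1),get_tcp_pos().round(4),get_wrist_force().round(1),mo.round(2),get_clock())
    if abs(mo[2])>1.0: print('stop');break
print(get_joints())
E
```

```text
[ 0.58562648 -0.19545527  0.16712117] [-1.68177162  1.24519527  9.58794935]
12.5 12.5 [ 0.5862 -0.1959  0.1673] [-1.4  1.1  9.7] [ 0.26  0.26 -0.02] 21.675
2.5 2.5 [ 0.5864 -0.1962  0.1674] [-0.4  0.   9.7] [0.16 0.12 0.03] 22.0
-7.5 -7.5 [ 0.5863 -0.1964  0.1674] [-0.8  0.1  8.7] [ 0.11  0.17 -0.02] 22.325
-17.5 -17.5 [ 0.5863 -0.1965  0.1674] [ 0.5 -0.5  8.9] [ 0.    0.12 -0.06] 22.65
-27.5 -27.5 [ 0.5862 -0.1965  0.1674] [-0.7  0.2  9.6] [ 0.04  0.12 -0.04] 22.975
-37.5 -37.5 [ 0.5862 -0.1965  0.1674] [-0.   0.5  9.1] [0.01 0.15 0.  ] 23.3
-47.5 -47.5 [ 0.5861 -0.1966  0.1674] [-0.5  0.2  8.4] [ 0.04  0.15 -0.02] 23.625
-57.5 -57.5 [ 0.586  -0.1965  0.1674] [ 0.1 -0.1  9.3] [ 0.02  0.13 -0.09] 23.95
-67.5 -67.5 [ 0.5859 -0.1965  0.1674] [-0.2 -0.5  9.1] [0.   0.12 0.  ] 24.275
[-0.30411473  0.92521003  1.19727563  1.62396198 -0.90488078  1.23771185
 -0.09951644]
```

```bash
python3 - <<'E'
from h import *
m=(.5853,-.1950)
for z in (.1665,.168,.169,.170,.171,.172):
    line_to((*m,z),speed=.02); pause(.15)
    f=get_wrist_force(); print(z,get_tcp_pos().round(4),f.round(2),get_moment().round(2),get_grip_width())
    if f[2]<2.5: break
print(get_clock())
p,d=save('side','pics/s5.png')
cv2.imwrite('pics/z5.png',cv2.resize(p[120:204,245:305,::-1],(400,560),interpolation=cv2.INTER_CUBIC))
E
```

```text
0.1665 [ 0.5859 -0.1965  0.1686] [-0.78  0.54  8.75] [-0.05  0.13 -0.05] 0.03877304379055486
0.168 [ 0.5859 -0.1965  0.1698] [-0.9  -0.49  7.53] [-0.08  0.1  -0.04] 0.038603786251172535
0.169 [ 0.5859 -0.1965  0.1707] [-0.68  0.02  6.66] [-0.12  0.03 -0.02] 0.038826273716677705
0.17 [ 0.5859 -0.1965  0.1715] [-0.76 -0.89  6.01] [-0.18  0.07 -0.07] 0.038932684082881155
0.171 [ 0.5859 -0.1965  0.1723] [-0.46 -0.71  6.09] [-0.22 -0.02 -0.06] 0.039060234598685364
0.172 [ 0.5858 -0.1962  0.1726] [ 1.64 -2.35  5.08] [-0.75 -0.28 -0.01] 0.038709380399730355
26.675
```

View pics/z5.png

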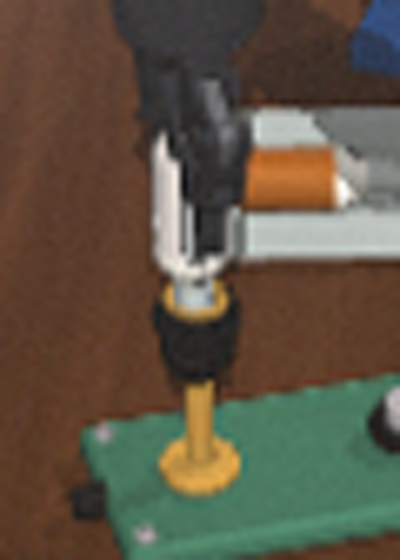

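In the crop the bulb stands upright in the holder, cap seated at about (195,290). It rose from about 9 N to 5–6 N and then met a stop at the expected height, so it is up in the notches. I'll ease off the side load, do a final check and hand in.

```bash
python3 - <<'E'
from h import *
m=(.5853,-.1950)
line_to((*m,.1715),speed=.02); pause(.4)
M=Rt.from_rotvec(get_orientation()).as_matrix()
print(get_tcp_pos(),get_wrist_force(),get_moment(),get_grasp_force(),M[:,2],get_clock())
# small twist test: torque should rise if the pins are held in the notches
o=[]
for a in (-71.5,-67.5,-63.5,-67.5):
    line_to((*m,.1715),ori(a),speed=.02); pause(.15); o.append((a,get_moment()[2].round(3),get_tcp_pos()[2].round(4)))
print(o,get_wrist_force(),get_clock())
E
```

```text
[ 0.58565581 -0.19583835  0.17197528] [ 1.62613951 -2.51561379  5.01122406] [-0.77416085 -0.30807475  0.01637292] 60.582661628723145 [ 0.0011877  -0.0019784  -0.99999734] 27.375
[(-71.5, np.float64(0.031), np.float64(0.1718)), (-67.5, np.float64(0.048), np.float64(0.1718)), (-63.5, np.float64(0.073), np.float64(0.1717)), (-67.5, np.float64(-0.006), np.float64(0.1717))] [ 0.25428974 -1.21180227  5.44320969] 28.975
```

```bash
python3 - <<'E'
from h import *
m=(.5853,-.1950)
for z in (.173,.1745,.1755,.1735,.1715,.171):
    line_to((*m,z),speed=.02); pause(.15); print(z,get_tcp_pos().round(4),get_wrist_force().round(2),get_moment().round(2))
for a in (-77.5,-67.5,-57.5,-67.5):
    line_to((*m,.171),ori(a),speed=.02); pause(.15); print(a,get_moment().round(3),get_tcp_pos().round(4),get_wrist_force().round(2))
print(get_clock())
E
```

```text
0.173 [ 0.5849 -0.1951  0.1731] [-0.19 -2.38  5.02] [-0.5   0.08  0.02]
0.1745 [ 0.5848 -0.1951  0.1736] [-0.21 -4.28 -2.44] [-1.11 -0.06 -0.01]
0.1755 [ 0.5848 -0.195   0.1739] [ 0.85 -6.42 -7.92] [-1.47 -0.27  0.04]
0.1735 [ 0.585  -0.195   0.1735] [-0.33 -3.53 -1.41] [-1.07  0.25  0.02]
0.1715 [ 0.5851 -0.195   0.1723] [-1.94 -1.56  5.39] [-0.58  0.67 -0.01]
0.171 [ 0.5851 -0.1951  0.1719] [-2.98 -1.95  5.87] [-0.48  0.69 -0.02]
-77.5 [-0.437  0.935  0.01 ] [ 0.5847 -0.1952  0.172 ] [-3.11 -1.87  5.59]
-67.5 [-0.561  0.556  0.004] [ 0.5855 -0.1953  0.172 ] [-2.12 -3.19  6.62]
-57.5 [-0.874  0.312 -0.007] [ 0.5855 -0.1953  0.1712] [-1.5  -4.14  3.74]
-67.5 [-0.733  0.504 -0.074] [ 0.5853 -0.1951  0.1713] [-1.79 -3.11  5.58]
33.275
```

The upward pull is resisted at the notch height, so the bulb is locked. I'll recentre to where the side load vanished, check the height again and hand in.

```bash
python3 - <<'E'
from h import *
m=(.5858,-.1963)
for z in (.1715,.1735,.1755,.1722):
    line_to((*m,z),ori(-67.5),speed=.02); pause(.25); print(z,get_tcp_pos().round(4),get_wrist_force().round(2),get_moment().round(2))
M=Rt.from_rotvec(get_orientation()).as_matrix();print(M[:,2].round(4),np.degrees(np.arctan2(M[1,1],M[0,1])),get_grasp_force(),get_clock())
p,_=save('side','pics/s6.png'); q,_=save('top','pics/t6.png')
cv2.imwrite('pics/z6.png',np.hstack([cv2.resize(p[110:194,245:305,::-1],(400,560),interpolation=cv2.INTER_CUBIC),cv2.resize(q[160:244,310:370,::-1],(400,560))]))
E
```

```text
0.1715 [ 0.5855 -0.1953  0.1714] [-2.83 -1.33  5.87] [-0.37  0.74 -0.05]
0.1735 [ 0.5855 -0.1954  0.1731] [-2.67 -0.05  4.08] [ 0.11  0.9  -0.04]
0.1755 [ 0.5854 -0.1953  0.174 ] [-1.17 -0.44 -9.75] [-0.24  0.43  0.01]
0.1722 [ 0.5862 -0.1963  0.1732] [-2.78  2.42  5.29] [0.65 0.74 0.04]
[ 1.6e-03  2.0e-04 -1.0e+00] -67.48565465473096 63.359669744968414 35.3417
```

View pics/z6.png

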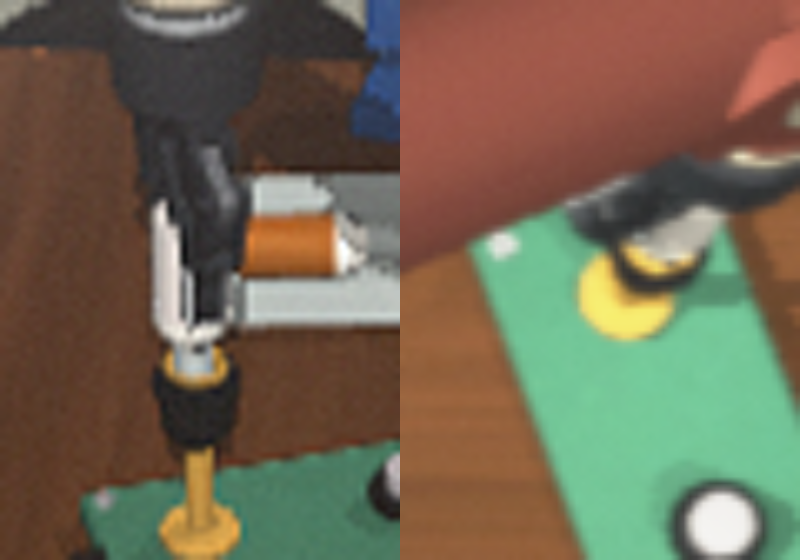

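The side crop shows the bulb upright in the holder. A rib on the cone faces the camera at about (200,347), close to the lamp's +y, which agrees with the quarter turn. The switch is up.

```bash
python3 -c "
from h import *
pause(.3);print(get_wrist_force(),get_grasp_force());print(job_done())"
```

```text
[-2.94752714  2.15089272  5.55913322] 63.40142548084259
the job is handed in; nothing more can be done
None
```

I pressed the switch to its stop and let it up, then fitted the bulb, turned it a quarter turn and locked it in the holder. The job was handed in with the bulb still gripped; the lock was checked by an upward pull and the camera, and no verdict came back.

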